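Book a tin of polishing paste at the barcode scanner

ROBOT

A 7-joint arm with a two-finger parallel gripper is mounted at the origin on the work surface. World frame = base frame: x ahead of the robot, y to its left, z up, the work surface at z = 0. Lengths are in m, angles in rad, forces in N, time in s.
With the tool pointing down it reaches from about 0.4 to 0.85 m from the base axis. Payload 4.5 kg.
Tool frame: the origin (TCP) lies midway between the tips of the shut fingers; the grasp point (between the pads) lies 19 mm behind it; z points along the fingers, y is the line along which they close (so a half turn about z gives the same grasp; the last joint's range is limited). The gripper opens to 88 mm and grips with 3 to 60 N. Pads are 18 mm wide; open, the fingers measure 123 mm over their backs; the gripper's body (75 mm by 187 mm) begins 45 mm behind the grasp point.
Start: joints at [-1.315, 0.689, -0.195, 1.565, 0.157, 0.902, -0.215], TCP at [0.137, 0.61, 0.239] pointing down, gripper open.
Joint ranges: [-3.01, 3.01], [-0.46, 2.08], [-1.47, 1.51], [0.13, 2.56], [-1, 4.14], [0.04, 2.09], [-2.66, 2.66]. Speed limits (rad/s): [2.57, 2.57, 3.14, 3.14, 3.14, 3.14, 3.14].

INTERFACE

Orientations are given as a unit quaternion [x, y, z, w].
In Python, from plant import r gives the robot as it stands.
- The arm moves only by the tool move_arm, never from a script. Its argument "targets" is a list that holds one entry, the list of rows, each a list of 7 numbers: the opening, from 0 (shut) to 1 (fully open), then the shift along the tool's x, y, z in mm, then the turn, a rotation vector about the tool's x, y, z in degrees. In form: [[[claw, dx, dy, dz, ax, ay, az], ...]]. A call has 1 to 10 rows; each row is the pose to reach, as a shift and turn from the pose commanded when the call began, along the tool's axes at that moment; what a row does not reach only later rows make up. A row lasts 1/8 s, in which the tool goes at most 62.5 mm and 10.7 degrees, less where a joint would pass 70% of its speed; a pose out of reach is approached as far as the arm can. A call with a gripper value outside its range is refused whole. The fingers move at their own pace and stop on an object; "newtons" is the grip in N (left out, the last holds). Time passes only in rows, so rows that repeat a pose let the fingers close. It gives the time, the measured TCP pose, the force, the opening and the grip force at its end, in the units of the state.
- r.get_state(): the state, without advancing time (a new reading comes with each control period).
- r.snapshot(name): name is "scene" or "top" or "wrist"; returns the picture (400x640x3 uint8, red, green, blue); there is no depth.
- r.camera_info(name): a dict with "fx", "fy", "cx", "cy" (pixels), "R" (3x3) and "t" (3): a world point X has camera coordinates R X + t. Camera axes: x right, y down, z forward; pixel columns grow to the right and rows downward; lengths in m; the calibration is good to about 2 mm. A picture is of the moment at which its call begins: read the wrist's pose just before it. camera_info takes no time and is no camera call; for the wrist camera it gives the pose at the moment of the call.
- r.finish_job(): hands the job in; it is judged then, once.
The state is a dict: "clock": time; "q": joint angles; "qd": joint speeds; "joint_torque": joint torques, N m; "tool_pos": TCP position; "eef_rot": TCP orientation; "contact_force": force on the tool from outside, world axes, zero at the start; "moment": the same for the moment, N m; "opening": opening from 0.0 (shut) to 1.0 (fully open); "finger_force": force on a finger pad.
Only numpy, scipy, OpenCV 4.12 (cv2) and the standard library are available. Lean on these libraries where they do the work, as an engineer would, in place of code of your own. Each camera call takes 0.05 s, during which the arm holds its last target. There are 200 camera calls.

TASK

The red tin of polishing paste on the scan plate has been booked: first stand it in the steel tray, in the free space next to the blue tin. Then stand the green tin upright inside the white ring printed on the scan plate, turned so that its barcode label squarely faces the scanner's window, and only once it stands there by itself press the blue read button right down and let it come up again. Set the tins down gently rather than drop them, and leave everything else on the bench where it is.

Things in the scene. Friction and masses are not known exactly. Their poses are not given: they have to be found in the camera images.
- tin_red: Round screw-lid tin with red sides and lid, diameter 64 mm, height 72 mm, 0.2 to 0.45 kg, rigid. Origin: centre of its underside; z up along its axis; +x points out through the middle of its white barcode label. It starts standing in the ring on the scan plate.
- tin_green: Round screw-lid tin, green, diameter 64 mm, height 72 mm, 0.2 to 0.45 kg. Origin: centre of its underside; z up; +x points out through the middle of its white barcode label. A white paper strip 14 mm wide runs from the label up over the lid to near its centre, showing the label's side from above. Starts among the stock tins (100 mm apart or more), label any way round. Rigid.
- green_label (a point): Centre of the green tin's barcode label: on its surface, 32 mm out along the tin's +x, 28 mm above its underside.
- station: Fixed scan station: dark plate 300 x 130 mm, 5 mm thick, with a white printed ring (inner diameter 84 mm) at one end and a desk barcode scanner (80 mm wide, top 140 mm above the bench) at the other. Origin: on the bench under the ring's centre; +x points level from ring to scanner; z up. The plate spans x = -65 to 235 mm, y = +-65 mm; the scanner stands beyond x = 120 mm.
- scan_spot (a point): Centre of the printed ring, on top of the plate, 5 mm above the bench.
- scan_window (a point): Centre of the scanner's dark red window, about 142 mm along the station's +x from the ring's centre and 79 mm above the bench. The window looks back at the ring (along -x) and a little downward.
- tray: Fixed open steel tray for booked tins, outside 250 x 150 mm, walls 3 mm thick and 22 mm high, floor 3 mm thick. Origin: centre of its underside; x along its length, z up. The blue tin stands in its -x end; the +x end is free.
- tray_free (a point): Middle of the tray's free space, on its floor, 60 mm along the tray's +x from its centre, 3 mm above the bench; about 125 mm from the blue tin's centre.
- read_button (a joint): Travel of the blue read button: 0 up, 0.006 m fully down. A spring brings it back up; it starts to move at about 1.5 N and takes 5 N to press down fully.
- read_button_top (a point): Middle of the top of the blue read button, a cap of 28 mm diameter on a grey and white box 68 x 68 x 46 mm fixed to the bench. When up its top is 68 mm above the bench; it is pressed straight down and stands 10 mm above the dark collar (44 mm across) round it.
- tin_yellow: Yellow tin of paste in the stock, same shape as tin_green. A bystander: stays where it is.
- tin_black: Black tin of paste in the stock, same shape as tin_green. A bystander: stays where it is.
- tin_blue: Blue tin of paste, same shape, booked earlier, standing in the tray's end at about x = -65 mm of the tray's frame. A bystander: stays where it is.
- felt_wheel: Off-white felt polishing wheel, diameter 100 mm, 22 mm thick, lying at the far side of the bench. A bystander.
- paste_bar: Brown bar of polishing compound in a paper wrapper, 115 x 40 x 34 mm, at the far side. A bystander.
- wrench: Open-ended steel wrench, 160 mm long, lying at the far right of the bench. A bystander.
- safety_glasses: Clear safety glasses with black temples, about 150 x 145 x 48 mm, at the far left. A bystander.
Mind the look-alikes: they are no part of the job. What is meant by the tin_red is not pink, and is the smaller of those in its own colour.

How it is judged:
By the outcome, as a careful person would: the job done as asked, in the order asked, and still so for the second after the job is handed in, with the robot touching nothing.
It also fails if it takes over 67 s, if anything falls off the work surface, if the arm or the gripper's body presses on something with over 40 N, if the wrist force passes 120 N, or if a joint passes its speed limit or range.

## Working session

There is one attempt and no reset: what is moved stays moved. The work goes in short steps, Python scripts to look and compute and a tool call to move; the robot and the scene stay as the last step left them, time stands still between calls to the robot, and variables do not carry over. Pictures are saved under pics/ and viewed, at most 10 in all, crops included, and the job is handed in when it is done.

Besides the shell and the picture viewer there is one more tool, called after ">>>" as name(argument=value, ...) on one line, values as JSON. move_arm: Moves the arm, as the interface text tells. Its arguments: {"type":"object","properties":{"targets":{"type":"array","items":{"type":"array","items":{"type":"array","items":{"type":"number"}}}},"newtons":{"type":"number"}},"required":["targets"]}

```bash
ls; mkdir -p pics; python3 - <<'E'
from plant import r
import cv2
s=r.get_state();print(s)
for n in("scene","top"):
    i=r.snapshot(n);cv2.imwrite(f"pics/{n}0.png",i[:,:,::-1]);print(n,r.camera_info(n))
E
```

```text
pics
{'clock': 0.0, 'q': array([-1.31517544,  0.68998744, -0.19449854,  1.56634575,  0.15731887,
        0.90251462, -0.21511881]), 'qd': array([ 0.00024832,  0.0008374 , -0.00113151,  0.00150562,  0.00096224,
        0.00068075,  0.00078622]), 'joint_torque': array([-8.30435474e-04, -5.27550530e+01, -1.26667935e+00, -1.53435838e+01,
       -5.25493152e-02,  6.53184296e-03,  1.70885273e-04]), 'tool_pos': array([0.13742596, 0.60904823, 0.23790704]), 'eef_rot': array([ 1.10650554e-01,  9.93858938e-01, -9.30901818e-04, -2.23164879e-05]), 'contact_force': array([ 0.14948088, -0.57344972, -0.41793818]), 'moment': array([-0.00286953, -0.01720738, -0.00865704]), 'finger_force': 0.0, 'opening': 0.9982206148760475}
scene {'fx': 507.5160288128394, 'fy': 507.5160288128394, 'cx': 324.2021855061287, 'cy': 201.5778375094083, 'R': array([[-0.08763097,  0.99606197, -0.01346736],
       [ 0.7255176 ,  0.05455352, -0.68603799],
       [-0.68260166, -0.06988898, -0.72744106]]), 't': array([ 0.00631065, -0.35373611,  1.71607508])}
top {'fx': 393.73468989955745, 'fy': 393.73468989955745, 'cx': 318.0101673151214, 'cy': 205.44314216443829, 'R': array([[-2.60492380e-02, -9.99660640e-01,  2.02684756e-04],
       [-9.75569482e-01,  2.53772237e-02, -2.18220490e-01],
       [ 2.18141291e-01, -5.88221054e-03, -9.75899471e-01]]), 't': array([0.04501875, 0.59163963, 0.76728924])}
```

View pics/scene0.png

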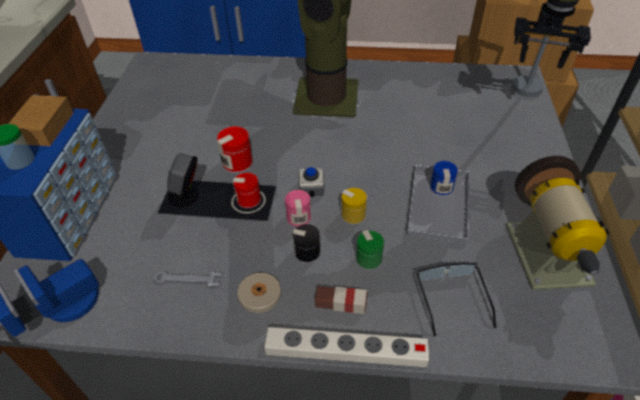

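View pics/top0.png

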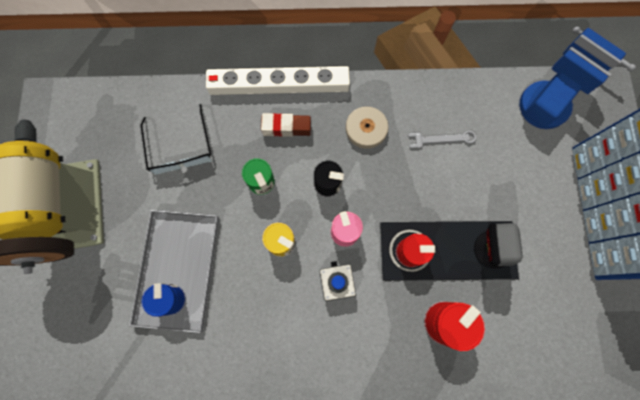

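The top view shows the red tin at (415,250) in the ring, with the scanner at (505,245). The green tin is at (257,175), its strip pointing down. The button is at (338,282) and the tray's free end is around (190,240). The look-alikes are the big red tin at (455,325) and the pink one at (346,228).

```bash
cat > h.py <<'E'
import numpy as np, cv2
from scipy.optimize import least_squares
from scipy.spatial.transform import Rotation as Ro
def cast(c,px,z):
    px=np.atleast_2d(np.float64(px)); d=np.c_[(px[:,0]-c['cx'])/c['fx'],(px[:,1]-c['cy'])/c['fy'],np.ones(len(px))]@c['R']
    C=-c['R'].T@c['t']; return C+d*((z-C[2])/d[:,2])[:,None]
def proj(c,X):
    p=np.atleast_2d(X)@c['R'].T+c['t']; return np.c_[c['fx']*p[:,0]/p[:,2]+c['cx'],c['fy']*p[:,1]/p[:,2]+c['cy']]
def biggest(m,seed=None):
    n,l,st,ce=cv2.connectedComponentsWithStats(m.astype(np.uint8))
    k=1+np.argmax(st[1:,4]) if seed is None else 1+np.argmin(np.hypot(*(ce[1:]-seed).T)+1e3*(st[1:,4]<60))
    return l==k
def contour(m):
    c,_=cv2.findContours(m.astype(np.uint8),cv2.RETR_EXTERNAL,cv2.CHAIN_APPROX_NONE); return max(c,key=len)[:,0,:]
def hsv(i): return [a.astype(int) for a in cv2.split(cv2.cvtColor(i,cv2.COLOR_RGB2HSV))]
def lid(c,m,z,rad=.032):
    """centre of lid: fixed-radius circle through silhouette points on the side away from the camera"""
    p=cast(c,cv2.convexHull(contour(m).astype(np.int32))[:,0,:],z)[:,:2]; C=(-c['R'].T@c['t'])[:2]
    o=p.mean(0); 
    for _ in range(5):
        u=(o-C)/np.linalg.norm(o-C); q=p[(p-o)@u>-.2*rad]
        f=least_squares(lambda x:np.hypot(*(q-x).T)-rad,o,loss='soft_l1',f_scale=.002); o=f.x
    return o,np.sqrt(np.mean(f.fun**2)),len(q)
def strip(c,i,o,z,rmax=.031):
    """strip bearing on lid: mean direction of white points within rmax"""
    H,S,V=hsv(i); ys,xs=np.nonzero((S<90)&(V>140)); p=cast(c,np.c_[xs,ys],z)[:,:2]-o
    p=p[np.hypot(*p.T)<rmax]; m=p.mean(0); return np.degrees(np.arctan2(m[1],m[0])),len(p),np.hypot(*m)
E
python3 - <<'E'
from h import *
from plant import r
c=r.camera_info('top');i=cv2.imread('pics/top0.png')[:,:,::-1].copy();H,S,V=hsv(i)
print('cam',-c['R'].T@c['t'])
red=((H<8)|(H>172))&(S>150)&(V>90)
for n,m,sd,z in(('red',red,(413,250),.077),('green',(H>50)&(H<85)&(S>100),(257,175),.072),('blue',(H>105)&(H<130)&(S>120)&(V>60),(160,300),.075),('yellow',(H>20)&(H<35)&(S>120),(278,238),.072),('pink',(H>155)&(H<175)&(S>60)&(V>120),(346,228),.072),('bigred',red,(455,325),.1)):
    m=biggest(m,sd); 
    rad=.032 if n!='bigred' else .045
    o,e,k=lid(c,m,z,rad);print(n,m.sum(),o.round(4),'rms',round(e,4),k,strip(c,i,o,z))
b=biggest((H>105)&(H<130)&(S>120)&(V>60),(338,282));ys,xs=np.nonzero(b);print('button',b.sum(),cast(c,[xs.mean(),ys.mean()],.068))
d=(V<60);d[:,:375]=0;d[:215]=0;d[290:]=0
d=biggest(cv2.morphologyEx(d.astype(np.uint8),cv2.MORPH_OPEN,np.ones((3,3)))); p=contour(d);P=cast(c,p,.005)[:,:2]
print('plate px',p.min(0),p.max(0)); R=cv2.minAreaRect(P.astype(np.float32));print(R,cv2.boxPoints(R))
big=cv2.resize(np.hstack([i[200:345,120:230],i[200:345,375:530]]),None,fx=3,fy=3,interpolation=2);cv2.imwrite('pics/crop.png',big[:,:,::-1])
E
```

```text
cam [0.41098081 0.03450266 0.87789593]
red 869 [ 0.4952 -0.1727] rms 0.0003 8 (np.float64(-90.69335904317388), 91, np.float64(0.01643951579670933))
green 596 [0.6664 0.1592] rms 0.0008 12 (np.float64(-154.0569630065388), 109, np.float64(0.015221699750246781))
blue 950 [0.4069 0.3516] rms 0.001 10 (np.float64(10.570856004588423), 125, np.float64(0.017150284527020134))
yellow 675 [0.5254 0.1141] rms 0.0004 11 (np.float64(-120.53112308113108), 98, np.float64(0.01663269499601517))
pink 764 [ 0.5454 -0.0289] rms 0.0007 11 (np.float64(13.555461555230787), 124, np.float64(0.016101494471172356))
bigred 2002 [ 0.3438 -0.2325] rms 0.0008 13 (np.float64(-51.24099807848465), 137, np.float64(0.01871144926414378))
button 166 [[ 0.4327961  -0.00623523  0.068     ]]
plate px [381 222] [517 280]
((0.49702271819114685, -0.2559737265110016), (0.29434138536453247, 0.1285228282213211), 89.09564208984375) [[ 0.43044645 -0.40211183]
 [ 0.5589533  -0.40414035]
 [ 0.563599   -0.10983562]
 [ 0.43509215 -0.1078071 ]]
```

View pics/crop.png

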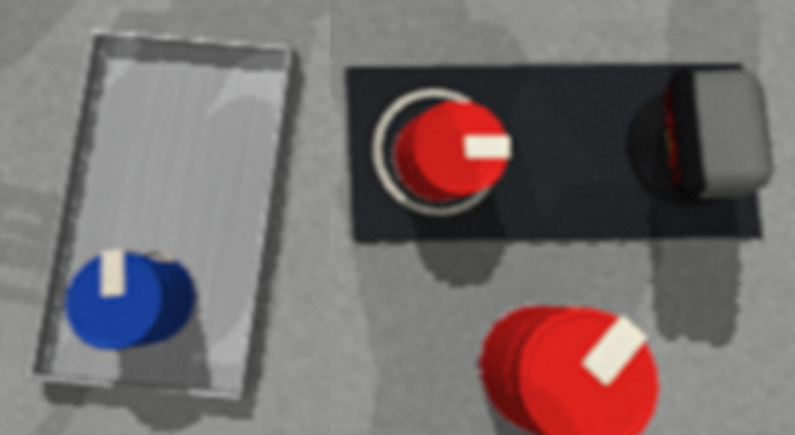

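The tray corners in the crop map to image pixels (151.7,211.7), (219,215.7), (132.3,325) and (201.7,332.7). The plate and the ring agree with the red tin's position.

```bash
cat >> h.py <<'E'
def go(s,p,b):
    """tool-frame shift (mm) and turn (deg) from measured pose to TCP p with tool-y bearing b (deg), tool down"""
    A=Ro.from_quat(s['eef_rot']); y=np.array([np.cos(np.radians(b)),np.sin(np.radians(b)),0]); z=np.array([0,0,-1.])
    B=Ro.from_matrix(np.c_[np.cross(y,z),y,z])
    print('shift',(A.inv().apply(np.array(p)-s['tool_pos'])*1e3).round(1),'turn',(A.inv()*B).as_rotvec(degrees=True).round(1))
E
python3 - <<'E'
from h import *
from plant import r
c=r.camera_info('top')
T=cast(c,[[151.7,211.7],[219,215.7],[132.3,325],[201.7,332.7]],.022)[:,:2];print(T.round(4))
print('sizes',[np.linalg.norm(T[a]-T[b]).round(4) for a,b in((0,1),(2,3),(0,2),(1,3))])
o=T.mean(0);x=(T[0]+T[1]-T[2]-T[3]);x/=np.linalg.norm(x);print(o,x,'free',o+.06*x,'blue should',o-.065*x)
s=r.get_state();go(s,[.46,.2,.24],10);go(s,[.495,-.173,.2],-45)
E
```

```text
[[0.5977 0.3987]
 [0.5847 0.2491]
 [0.3569 0.4232]
 [0.3378 0.2779]]
sizes [np.float64(0.1501), np.float64(0.1465), np.float64(0.242), np.float64(0.2486)]
[0.4692882  0.33723555] [ 0.9940823  -0.10862952] free [0.52893313 0.33071778] blue should [0.40467285 0.34429647]
shift [-404.7 -328.2   -1.4] turn [-0.1  0.1 67.3]
shift [-520.8 -684.3   39.2] turn [-0.000e+00  1.000e-01  1.223e+02]
```

>>> move_arm(targets=[[[1, -405, -328, 0, 0, 0, 67], [1, -405, -328, 0, 0, 0, 67], [1, -405, -328, 0, 0, 0, 67], [1, -405, -328, 0, 0, 0, 67], [1, -405, -328, 0, 0, 0, 67], [1, -405, -328, 0, 0, 0, 67], [1, -405, -328, 0, 0, 0, 67], [1, -405, -328, 0, 0, 0, 67], [1, -405, -328, 0, 0, 0, 67]]])

```text
clock: 1.23
tool_pos: [0.4626, 0.1962, 0.2386]
eef_rot: [0.643, 0.766, -0.001, 0.001]
contact_force: [-0.5, 1.2, -0.2]
opening: 1.003
finger_force: 0.0
```

```bash
python3 - <<'E'
from h import *
from plant import r
go(r.get_state(),[.48,-.15,.24],-45)
E
```

```text
shift [-344.1  -42.4   -0.7] turn [ 0.1  0.1 54.9]
```

>>> move_arm(targets=[[[1, -344, -42, 0, 0, 0, 55], [1, -344, -42, 0, 0, 0, 55], [1, -344, -42, 0, 0, 0, 55], [1, -344, -42, 0, 0, 0, 55], [1, -344, -42, 0, 0, 0, 55], [1, -344, -42, 0, 0, 0, 55], [1, -344, -42, 0, 0, 0, 55], [1, -344, -42, 0, 0, 0, 55]]])

```text
clock: 2.22
tool_pos: [0.4803, -0.144, 0.2383]
eef_rot: [0.923, 0.386, -0.0, -0.001]
contact_force: [-0.8, 0.1, -0.5]
opening: 0.999
finger_force: 0.0
```

```bash
cat > w.py <<'E'
from h import *
from plant import r
import sys
def look(name):
    c=r.camera_info('wrist');s=r.get_state();i=r.snapshot('wrist');cv2.imwrite(f'pics/{name}.png',i[:,:,::-1]);return c,s,i
E
python3 - <<'E'
from w import *
c,s,i=look('w1');print(s['tool_pos'],-c['R'].T@c['t']);print(proj(c,[.495,-.173,.077]))
H,S,V=hsv(i);m=biggest(((H<8)|(H>172))&(S>150)&(V>90),proj(c,[.495,-.173,.05])[0]);o,e,k=lid(c,m,.077);print(m.sum(),o,e,k,strip(c,i,o,.077))
E
```

```text
[ 0.48034399 -0.14404537  0.23834193] [ 0.53210811 -0.09212545  0.38424186]
[[343.19457219 193.16677842]]
2493 [ 0.49556291 -0.16901154] 0.00026098709147899426 17 (np.float64(-91.08119193765482), 282, np.float64(0.01699225369864484))
```

View pics/w1.png

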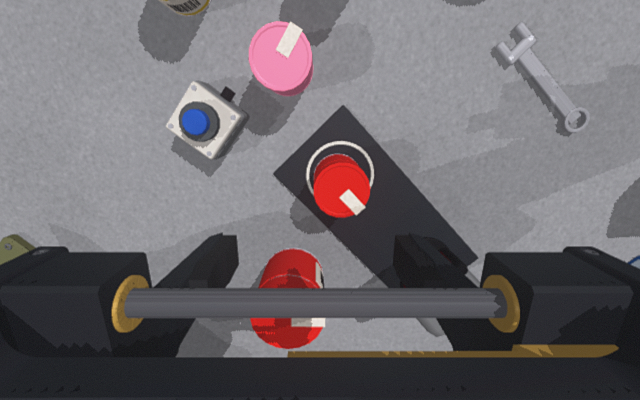

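The wrist view shows the red tin at (342,190) in the ring, the button at (196,121) and pink at (280,57). The top and wrist views agree to within 4 mm. I'll move above the tin and look again.

```bash
python3 - <<'E'
from w import *
go(r.get_state(),[.4955,-.171,.13],-45)
E
```

```text
shift [ -9.1  30.2 108.3] turn [-0.1 -0.   0.4]
```

>>> move_arm(targets=[[[1, -4, 26, 55, 0, 0, 0], [1, -4, 26, 109, 0, 0, 0], [1, -4, 26, 109, 0, 0, 0], [1, -4, 26, 109, 0, 0, 0]]])

```text
clock: 2.78
tool_pos: [0.497, -0.1656, 0.1311]
eef_rot: [0.923, 0.386, 0.001, 0.0]
contact_force: [-1.0, 0.2, 0.5]
opening: 0.998
finger_force: 0.0
```

```bash
python3 - <<'E'
from w import *
c,s,i=look('w2')
H,S,V=hsv(i);red=((H<8)|(H>172))&(S>150)&(V>90)
m=biggest(red,proj(c,[.495,-.171,.05])[0]);o,e,k=lid(c,m,.077);print(m.sum(),o,e,k,strip(c,i,o,.077))
go(s,[*o,.032],-45); print(s['tool_pos'],r.get_state()['tool_pos'])
E
```

```text
5453 [ 0.49604586 -0.16919633] 0.00023287461900891937 18 (np.float64(-92.61448336041785), 616, np.float64(0.017133632559422192))
shift [-3.3  1.7 99.1] turn [ 0.1 -0.1  0.4]
[ 0.49698711 -0.16564787  0.13106589] [ 0.49745137 -0.1660516   0.13165372]
```

>>> move_arm(targets=[[[1, -3, 2, 40, 0, 0, 0], [1, -3, 2, 80, 0, 0, 0], [1, -3, 2, 99, 0, 0, 0], [1, -3, 2, 99, 0, 0, 0], [0, -3, 2, 99, 0, 0, 0], [0, -3, 2, 99, 0, 0, 0], [0, -3, 2, 99, 0, 0, 0], [0, -3, 2, 99, 0, 0, 0]]], newtons=25)

```text
clock: 3.82
tool_pos: [0.496, -0.1699, 0.0318]
eef_rot: [0.923, 0.385, 0.001, 0.0]
contact_force: [-0.9, 0.5, 7.6]
opening: 0.721
finger_force: 25.0
```

```bash
python3 - <<'E'
from w import *
s=r.get_state();print(s['contact_force'],s['tool_pos'],s['opening'],s['finger_force'])
E
```

```text
[-0.88332456  0.46657931  7.6281955 ] [ 0.49602074 -0.16986679  0.03178255] 0.7212291421505044 25.000877296552062
```

>>> move_arm(targets=[[[0, 0, 0, -30, 0, 0, 0], [0, 0, 0, -80, 0, 0, 0], [0, 0, 0, -130, 0, 0, 0], [0, 0, 0, -130, 0, 0, 0]]])

```text
clock: 4.32
tool_pos: [0.4974, -0.1708, 0.1638]
eef_rot: [0.923, 0.385, 0.003, 0.002]
contact_force: [0.3, -0.3, -3.1]
opening: 0.717
finger_force: 25.0
```

```bash
python3 - <<'E'
from w import *
go(r.get_state(),[.47,.333,.19],39)
c=r.camera_info('top');i=r.snapshot('top');cv2.imwrite('pics/top1.png',i[:,:,::-1])
# ring: white pixels on plate
H,S,V=hsv(i);ys,xs=np.nonzero((S<70)&(V>110));p=cast(c,np.c_[xs,ys],.005)[:,:2];p=p[np.abs(np.hypot(*(p-[.498,-.173]).T)-.044)<.008]
f=least_squares(lambda x:np.hypot(*(p-x[:2]).T)-x[2],[.498,-.173,.044],loss='soft_l1',f_scale=.002);print('ring',f.x,len(p))
E
```

```text
shift [ 338.8 -373.7  -27.5] turn [  0.4   0.1 -83.7]
ring [ 0.50026396 -0.17158747  0.043146  ] 165
```

>>> move_arm(targets=[[[0, 381, -331, -27, 0, 0, -84], [0, 381, -331, -27, 0, 0, -84], [0, 381, -331, -27, 0, 0, -84], [0, 381, -331, -27, 0, 0, -84], [0, 381, -331, -27, 0, 0, -84], [0, 381, -331, -27, 0, 0, -84], [0, 381, -331, -27, 0, 0, -84], [0, 381, -331, -27, 0, 0, -84], [0, 381, -331, -27, 0, 0, -84], [0, 381, -331, -27, 0, 0, -84]]])

```text
clock: 5.62
tool_pos: [0.5269, 0.3328, 0.1853]
eef_rot: [0.428, 0.904, -0.002, -0.001]
contact_force: [0.0, -0.9, -3.4]
opening: 0.717
finger_force: 25.0
```

```bash
python3 - <<'E'
from w import *
c,s,i=look('w3');go(s,[.53,.333,.03],39);print(s['contact_force'])
c=r.camera_info('top');t=r.snapshot('top');cv2.imwrite('pics/v1.png',np.vstack([i,t])[:,:,::-1][::1]) if 0 else cv2.imwrite('pics/v1.png',cv2.resize(np.vstack([i,t]),None,fx=.75,fy=.75,interpolation=3)[:,:,::-1])
E
```

```text
shift [ -1.9   3.3 155.3] turn [-0.3 -0.   0.3]
[ 3.04586552e-03 -9.49043412e-01 -3.42649115e+00]
```

View pics/v1.png

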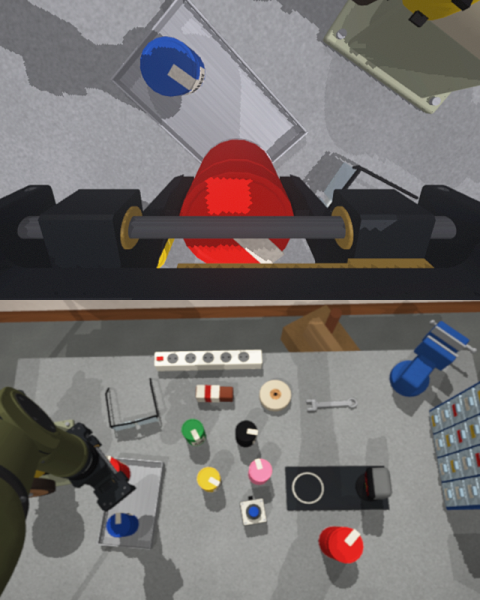

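The wrist shows the tin held over the tray's free half, with blue at (172,67). The ring in the top view is now uncovered, so I'll fit it from there and lower the tin.

>>> move_arm(targets=[[[0, -2, 3, 60, 0, 0, 0], [0, -2, 3, 110, 0, 0, 0], [0, -2, 3, 140, 0, 0, 0], [0, -2, 3, 150, 0, 0, 0], [0, -2, 3, 150, 0, 0, 0]]])

```text
clock: 6.35
tool_pos: [0.5323, 0.3329, 0.0378]
eef_rot: [0.429, 0.903, -0.0, 0.0]
contact_force: [-0.1, 0.4, -2.6]
opening: 0.719
finger_force: 25.0
```

```bash
python3 - <<'E'
from w import *
s=r.get_state();go(s,[.53,.333,.0298],39);print(s['contact_force'],s['tool_pos'])
c=r.camera_info('top');i=r.snapshot('top');H,S,V=hsv(i)
ys,xs=np.nonzero((S<70)&(V>110));p=cast(c,np.c_[xs,ys],.005)[:,:2];p=p[np.abs(np.hypot(*(p-[.498,-.173]).T)-.044)<.008]
f=least_squares(lambda x:np.hypot(*(p-x[:2]).T)-x[2],[.498,-.173,.044],loss='soft_l1',f_scale=.002);print('ring',f.x,len(p))
E
```

```text
shift [ 1.5 -1.7  8. ] turn [-0.   0.   0.2]
[-0.09420673  0.41895789 -2.63156096] [0.53229199 0.33289361 0.03777952]
ring [ 0.49961326 -0.17222156  0.04394527] 382
```

>>> move_arm(targets=[[[0, 0, 0, 4, 0, 0, 0], [0, 0, 0, 6, 0, 0, 0], [0, 0, 0, 7.5, 0, 0, 0], [0, 0, 0, 8, 0, 0, 0], [0, 0, 0, 8, 0, 0, 0]]])

```text
clock: 7.02
tool_pos: [0.5319, 0.3341, 0.0299]
eef_rot: [0.428, 0.904, 0.0, 0.0]
contact_force: [0.3, -0.2, -2.4]
opening: 0.718
finger_force: 25.0
```

>>> move_arm(targets=[[[0, 0, 0, 1, 0, 0, 0], [0, 0, 0, 1, 0, 0, 0], [0, 0, 0, 1.5, 0, 0, 0], [0, 0, 0, 1.5, 0, 0, 0]]])

```text
clock: 7.52
tool_pos: [0.5319, 0.3341, 0.0298]
eef_rot: [0.428, 0.904, 0.0, 0.0]
contact_force: [-2.7, -2.1, 8.6]
opening: 0.719
finger_force: 25.0
```

>>> move_arm(targets=[[[1, 0, 0, -1, 0, 0, 0], [1, 0, 0, -1, 0, 0, 0], [1, 0, 0, -1, 0, 0, 0], [1, 0, 0, -40, 0, 0, 0], [1, 0, 0, -90, 0, 0, 0], [1, 0, 0, -140, 0, 0, 0], [1, 0, 0, -190, 0, 0, 0]]])

```text
clock: 8.4
tool_pos: [0.5318, 0.3339, 0.2197]
eef_rot: [0.428, 0.904, 0.0, -0.0]
contact_force: [0.2, 0.5, -0.3]
opening: 1.003
finger_force: 0.0
```

```bash
python3 - <<'E'
from w import *
s=r.get_state();go(s,[.656,.155,.22],72);print(s['contact_force'],s['tool_pos'])
E
```

```text
shift [-217.1  -17.2   -0.3] turn [  0.   -0.  -32.7]
[ 0.24863526  0.47098288 -0.29523286] [0.53178718 0.33392422 0.21972104]
```

>>> move_arm(targets=[[[1, -217, -17, 0, 0, 0, 132], [1, -217, -17, 0, 0, 0, 132], [1, -217, -17, 0, 0, 0, 132], [1, -217, -17, 0, 0, 0, 132], [1, -217, -17, 0, 0, 0, 132], [1, -217, -17, 0, 0, 0, 132], [1, -217, -17, 0, 0, 0, 132], [1, -217, -17, 0, 0, 0, 132], [1, -217, -17, 0, 0, 0, 132], [1, -217, -17, 0, 0, 0, 132]]])

```text
clock: 9.65
tool_pos: [0.656, 0.1555, 0.2179]
eef_rot: [0.982, 0.187, -0.0, -0.0]
contact_force: [0.1, 0.2, 0.7]
opening: 1.002
finger_force: 0.0
```

```bash
python3 - <<'E'
from w import *
c=r.camera_info('top');i=r.snapshot('top');cv2.imwrite('pics/top3.png',i[:,:,::-1]);H,S,V=hsv(i)
for n,m,sd,z in(('red',((H<8)|(H>172))&(S>150)&(V>90),proj(c,[.532,.334,.05])[0],.075),('blue',(H>105)&(H<130)&(S>120)&(V>60),(160,300),.075)):
    m=biggest(m,sd);print(n,m.sum(),lid(c,m,z))
s=r.get_state();print(s['q'].round(2));go(s,[.662,.157,.15],-93)
E
```

```text
red 857 (array([0.53166787, 0.33093397]), np.float64(0.0013684879152569638), 8)
blue 945 (array([0.40710412, 0.35157826]), np.float64(0.0011118058736094237), 10)
[-0.54  0.83  0.49  1.44 -0.43  0.98 -1.14]
shift [ 6.1  1.  67.8] turn [ 0.   0.  24.2]
```

>>> move_arm(targets=[[[1, 6, 1, 30, 0, 0, 24], [1, 6, 1, 68, 0, 0, 24], [1, 6, 1, 68, 0, 0, 24], [1, 6, 1, 68, 0, 0, 24]]])

```text
clock: 10.2
tool_pos: [0.6629, 0.1565, 0.1513]
eef_rot: [1.0, -0.017, 0.001, 0.0]
contact_force: [-0.1, 0.3, 0.7]
opening: 0.998
finger_force: 0.0
```

```bash
python3 - <<'E'
from w import *
c,s,i=look('w4');H,S,V=hsv(i)
m=biggest((H>50)&(H<85)&(S>100)&(V>40),proj(c,[.664,.158,.05])[0]);o,e,k=lid(c,m,.072);print(m.sum(),o,e,k,strip(c,i,o,.072))
go(s,[*o,.027],-93);print(s['tool_pos'])
E
```

```text
4276 [0.6697369  0.16241457] 0.0003410420080342959 18 (np.float64(-155.43585164234617), 538, np.float64(0.017069753871424818))
shift [  6.5  -6.2 124.3] turn [ 0.  -0.1  1.1]
[0.66286571 0.15649502 0.15132768]
```

View pics/w4.png

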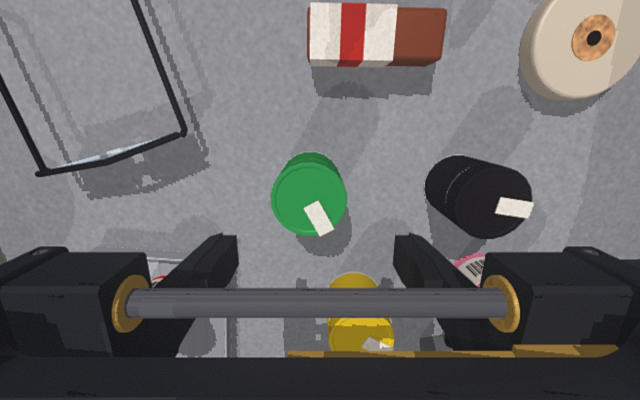

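Green is at (309,195), with its strip pointing to (318,218). I'll take the strip's direction from its own long axis, so it doesn't depend on the centre.

```bash
cat >> h.py <<'E'
def axis(c,i,o,z,rmax=.030):
    """strip bearing from its own rectangle, and sideways offset of that axis from o (mm)"""
    H,S,V=hsv(i); m=((S<90)&(V>140)); ys,xs=np.nonzero(m); p=cast(c,np.c_[xs,ys],z)[:,:2]; p=p[np.hypot(*(p-o).T)<rmax]
    R=cv2.minAreaRect((p*1e3).astype(np.float32)); b=cv2.boxPoints(R); e=b[1]-b[0]; g=b[2]-b[1]; a=e if np.hypot(*e)>np.hypot(*g) else g
    q=p-p.mean(0); v=np.linalg.svd(q,full_matrices=False)[2][0]; m=p.mean(0)-o
    f=lambda a:(lambda a:np.degrees(np.arctan2(a[1],a[0])))(np.array(a)*np.sign(a@m))
    return 'rect',f(a).round(1),'pca',f(v).round(1),np.round(R[1],1),'off',((v[0]*m[1]-v[1]*m[0])*1e3).round(1)
E
python3 - <<'E'
from w import *
def rd(n): return cv2.imread(f'pics/{n}.png')[:,:,::-1].copy()
c=r.camera_info('wrist')
for o in([.6697,.1624],[.667,.160]): print(axis(c,rd('w4'),np.array(o),.072))
c=r.camera_info('top'); print(axis(c,rd('top0'),np.array([.6664,.1592]),.072))
E
```

```text
('rect', np.float64(-153.7), 'pca', np.float64(-153.6), array([26.2, 15.2]), 'off', np.float64(-0.5))
('rect', np.float64(117.2), 'pca', np.float64(-152.8), array([29.9, 34.3]), 'off', np.float64(-1.4))
('rect', np.float64(-154.2), 'pca', np.float64(-153.3), array([29. , 16.1]), 'off', np.float64(-0.1))
```

>>> move_arm(targets=[[[1, 5, -5, 30, 0, 0, 1], [1, 5, -5, 80, 0, 0, 1], [1, 5, -5, 115, 0, 0, 1], [1, 5, -5, 124, 0, 0, 1], [1, 5, -5, 124, 0, 0, 1], [0, 5, -5, 124, 0, 0, 1], [0, 5, -5, 124, 0, 0, 1], [0, 5, -5, 124, 0, 0, 1], [0, 5, -5, 124, 0, 0, 1], [0, 5, -5, 124, 0, 0, 1]]], newtons=25)

```text
clock: 11.5
tool_pos: [0.668, 0.1617, 0.0274]
eef_rot: [1.0, -0.027, 0.001, -0.0]
contact_force: [-1.9, 0.4, 6.3]
opening: 0.719
finger_force: 25.0
```

>>> move_arm(targets=[[[0, 0, 0, -30, 0, 0, 0], [0, 0, 0, -80, 0, 0, 0], [0, 0, 0, -130, 0, 0, 0], [0, 0, 0, -150, 0, 0, 0], [0, 0, 0, -150, 0, 0, 0]]])

```text
clock: 12.12
tool_pos: [0.6674, 0.1616, 0.1764]
eef_rot: [1.0, -0.027, 0.0, -0.0]
contact_force: [-0.0, -0.3, -3.8]
opening: 0.72
finger_force: 25.0
```

```bash
python3 - <<'E'
from w import *
c,s,i=look('w5');z=s['tool_pos'][2]-.027+.072
H,S,V=hsv(i);m=biggest((H>50)&(H<85)&(S>100)&(V>40));o,e,k=lid(c,m,z);print('held',m.sum(),o,e,k,axis(c,i,o,z,.031),s['tool_pos'],Ro.from_quat(s['eef_rot']).as_matrix()[:,1])
go(s,[.4996,-.1722,.17],-30)
E
```

```text
held 11308 [0.66669285 0.16189442] nan 0 ('rect', np.float64(-93.0), 'pca', np.float64(-98.5), array([56.3, 16.7]), 'off', np.float64(-15.4)) [0.66741816 0.16159646 0.17639964] [-5.45029268e-02 -9.98513425e-01 -6.09195883e-04]
shift [-149.4  342.5    6.1] turn [ -0.   -0.1 -63.1]
  return _methods._mean(a, axis=axis, dtype=dtype,
  ret = ret.dtype.type(ret / rcount)
```

>>> move_arm(targets=[[[0, -149, 342, 6, 0, 0, -63], [0, -149, 342, 6, 0, 0, -63], [0, -149, 342, 6, 0, 0, -63], [0, -149, 342, 6, 0, 0, -63], [0, -149, 342, 6, 0, 0, -63], [0, -149, 342, 6, 0, 0, -63], [0, -149, 342, 6, 0, 0, -63], [0, -149, 342, 6, 0, 0, -63], [0, -149, 342, 6, 0, 0, -63]]])

```text
clock: 13.3
tool_pos: [0.5003, -0.1696, 0.1692]
eef_rot: [0.866, 0.5, -0.0, -0.001]
contact_force: [-0.6, -0.4, -3.2]
opening: 0.718
finger_force: 25.0
```

```bash
python3 - <<'E'
from w import *
c,s,i=look('w6');go(s,[.4996,-.1722,.0324],-30.2);print(s['tool_pos'])
E
```

```text
shift [ -2.7   0.9 136.8] turn [-0.1 -0.   0.2]
[ 0.50029673 -0.16959865  0.16922777]
```

View pics/w6.png

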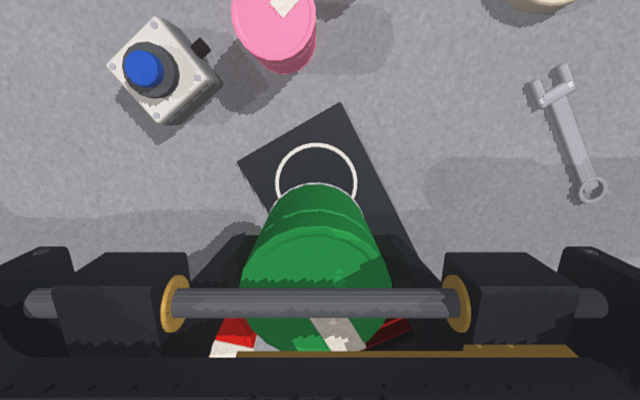

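The green tin is held just short of the ring, whose arc is centred near (316,182), and the button top is at (143,68). I'll measure both from here while I lower the tin.

```bash
python3 - <<'E'
from w import *
i=cv2.imread('pics/w6.png')[:,:,::-1].copy();c=r.camera_info('wrist');H,S,V=hsv(i)
ys,xs=np.nonzero((S<70)&(V>150));p=cast(c,np.c_[xs,ys],.005)[:,:2];p=p[np.abs(np.hypot(*(p-[.4996,-.1722]).T)-.044)<.01]
f=least_squares(lambda x:np.hypot(*(p-x[:2]).T)-x[2],[.498,-.173,.044],loss='soft_l1',f_scale=.002);print('ring',f.x,len(p))
b=biggest((H>105)&(H<130)&(S>150)&(V>60),(143,68));ys,xs=np.nonzero(b);print('button',b.sum(),cast(c,[xs.mean(),ys.mean()],.068))
E
```

```text
ring [ 0.50031611 -0.17040844  0.04405794] 631
button 1106 [[ 0.43565416 -0.00625093  0.068     ]]
```

>>> move_arm(targets=[[[0, -3, 1, 50, 0, 0, 0], [0, -3, 1, 95, 0, 0, 0], [0, -3, 1, 125, 0, 0, 0], [0, -3, 1, 131, 0, 0, 0], [0, -3, 1, 131, 0, 0, 0], [0, -3, 1, 131, 0, 0, 0]]])

```text
clock: 14.1
tool_pos: [0.5003, -0.175, 0.0404]
eef_rot: [0.867, 0.499, 0.001, 0.001]
contact_force: [0.3, -0.4, -3.4]
opening: 0.719
finger_force: 25.0
```

```bash
python3 - <<'E'
from w import *
s=r.get_state();go(s,[.4996,-.1722,.0324],-30.2);print(s['tool_pos'])
E
```

```text
shift [ 2.1 -2.   8. ] turn [ 0.1 -0.   0.1]
[ 0.50025421 -0.17504926  0.04042515]
```

>>> move_arm(targets=[[[0, 3, -2, 4, 0, 0, 0], [0, 3, -2, 6, 0, 0, 0], [0, 3, -2, 7.5, 0, 0, 0], [0, 3, -2, 8, 0, 0, 0], [0, 3, -2, 8.5, 0, 0, 0], [0, 3, -2, 9, 0, 0, 0], [0, 3, -2, 9, 0, 0, 0]]])

```text
clock: 14.98
tool_pos: [0.499, -0.1712, 0.0322]
eef_rot: [0.867, 0.499, 0.001, 0.0]
contact_force: [-2.5, 1.1, 18.2]
opening: 0.722
finger_force: 25.0
```

>>> move_arm(targets=[[[0, 0, 0, -1, 0, 0, 0], [1, 0, 0, -1, 0, 0, 0], [1, 0, 0, -1, 0, 0, 0], [1, 0, 0, -1, 0, 0, 0], [1, 0, 0, -40, 0, 0, 0], [1, 0, 0, -90, 0, 0, 0], [1, 0, 0, -140, 0, 0, 0], [1, 0, 0, -160, 0, 0, 0]]])

```text
clock: 15.98
tool_pos: [0.5, -0.1719, 0.1928]
eef_rot: [0.867, 0.499, 0.001, 0.002]
contact_force: [0.7, 0.4, -0.2]
opening: 1.001
finger_force: 0.0
```

```bash
python3 - <<'E'
from w import *
s=r.get_state();print(s['tool_pos']);go(s,[.46,-.16,.23],-20)
c,s,i=look('w7');H,S,V=hsv(i);m=biggest((H>50)&(H<85)&(S>100)&(V>40),proj(c,[.5,-.1715,.05])[0]);o,e,k=lid(c,m,.077);print(m.sum(),o,e,k,strip(c,i,o,.077),axis(c,i,o,.077))
E
```

```text
[ 0.49999973 -0.17193383  0.19283881]
shift [ -9.7 -40.4 -37.3] turn [  0.2  -0.  -10.1]
3302 [ 0.49960519 -0.16996983] 0.00026944476602088066 16 (np.float64(-90.6588754169834), 424, np.float64(0.01682196241685221)) ('rect', np.float64(-90.1), 'pca', np.float64(-90.5), array([26.6, 15.2]), 'off', np.float64(-0.1))
```

The green tin stands within 1 mm of the ring's centre, with its label at -90.4°. I'll move to the button and check again with the top camera once the arm is clear.

>>> move_arm(targets=[[[0, 111, -140, 0, 0, 0, 0], [0, 111, -140, 0, 0, 0, 0], [0, 111, -140, 0, 0, 0, 0], [0, 111, -140, 50, 0, 0, 0], [0, 111, -140, 93, 0, 0, 0], [0, 111, -140, 93, 0, 0, 0], [0, 111, -140, 93, 0, 0, 0]]])

```text
clock: 16.9
tool_pos: [0.4337, -0.0055, 0.0978]
eef_rot: [0.867, 0.499, 0.0, 0.0]
contact_force: [0.1, 0.0, 0.2]
opening: 0.229
finger_force: 0.0
```

```bash
python3 - <<'E'
from w import *
s=r.get_state();print(s['contact_force']);go(s,[.4345,-.0062,.070],-30)
c=r.camera_info('top');i=r.snapshot('top');cv2.imwrite('pics/top4.png',i[:,:,::-1]);H,S,V=hsv(i)
m=biggest((H>50)&(H<85)&(S>100)&(V>40),proj(c,[.5,-.1715,.05])[0]);o,e,k=lid(c,m,.077);print('green',m.sum(),o,e,axis(c,i,o,.077))
for n,j in(('top0',cv2.imread('pics/top0.png')[:,:,::-1].copy()),('now',i)):
    V=hsv(j)[2]<70
    for side in(0,1): # long plate edges, columns clear of tin shadow and scanner
        P=[]
        for x in list(range(386,480)) :
            ys=np.nonzero(V[215:290,x])[0]+215
            if len(ys): P.append((x,ys[0]-.5 if side==0 else ys[-1]+.5))
        q=cast(c,P,.005)[:,:2].astype(np.float32);l=cv2.fitLine(q,cv2.DIST_HUBER,0,.001,.001).ravel();print(n,side,'bearing',np.degrees(np.arctan(l[1]/l[0])).round(2),l[2:])
E
```

```text
[0.06799834 0.01824569 0.15929658]
shift [-0.2  1.  27.8] turn [ 0.   0.  -0.2]Traceback (most recent call last):
  File "<stdin>", line 4, in <module>
  File "h.py", line 11, in biggest
    k=1+np.argmax(st[1:,4]) if seed is None else 1+np.argmin(np.hypot(*(ce[1:]-seed).T)+1e3*(st[1:,4]<60))
                                                   ~~~~~~~~~^^^^^^^^^^^^^^^^^^^^^^^^^^^^^^^^^^^^^^^^^^^^^^
    return _wrapfunc(a, 'argmin', axis=axis, out=out, **kwds)
    return bound(*args, **kwds)
ValueError: attempt to get argmin of an empty sequence
```

View pics/top4.png

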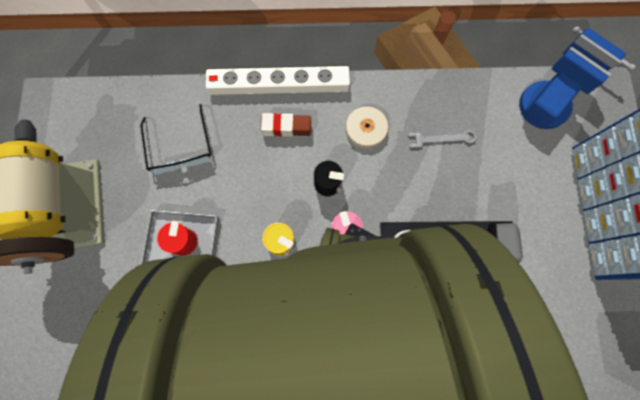

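The arm hides the ring from the top camera. The red tin stands in the tray at (177,238). I'll check the green tin with the scene camera and the plate's edges from the first picture.

```bash
python3 - <<'E'
from w import *
c=r.camera_info('top');V=hsv(cv2.imread('pics/top0.png')[:,:,::-1].copy())[2]<70
for side in(0,1):
    P=[]
    for x in list(range(386,400))+list(range(440,480)):
        ys=np.nonzero(V[215:290,x])[0]+215
        P.append((x,ys[0]-.5 if side==0 else ys[-1]+.5))
    q=cast(c,P,.005)[:,:2].astype(np.float32);l=cv2.fitLine(q,cv2.DIST_HUBER,0,.001,.001).ravel();print(side,'bearing',np.degrees(np.arctan(l[1]/l[0])).round(2),l[2:])
c=r.camera_info('scene');i=r.snapshot('scene');cv2.imwrite('pics/scene2.png',i[:,:,::-1]);H,S,V=hsv(i)
m=biggest((H>50)&(H<85)&(S>100)&(V>40),proj(c,[.5,-.1715,.05])[0]);o,e,k=lid(c,m,.077);print('green',m.sum(),o,e,k,axis(c,i,o,.077))
E
```

```text
0 bearing 89.28 [ 0.56121296 -0.24542075]
1 bearing 89.23 [ 0.43328542 -0.21896641]
green 702 [ 0.50133367 -0.17094122] 0.0008750065764465524 10 ('rect', np.float64(-85.8), 'pca', np.float64(-88.2), array([ 3.8, 21.6]), 'off', np.float64(3.5))
```

>>> move_arm(targets=[[[0, 0, 1, 20, 0, 0, 0], [0, 0, 1, 27, 0, 0, 0], [0, 0, 1, 27, 0, 0, 0]]])

```text
clock: 17.38
tool_pos: [0.4346, -0.0057, 0.0706]
eef_rot: [0.867, 0.499, 0.0, 0.0]
contact_force: [0.2, 0.5, 0.4]
opening: 0.007
finger_force: 0.0
```

>>> move_arm(targets=[[[0, 0, 0, 4, 0, 0, 0], [0, 0, 0, 7, 0, 0, 0], [0, 0, 0, 9, 0, 0, 0], [0, 0, 0, 10, 0, 0, 0], [0, 0, 0, 10, 0, 0, 0]]])

```text
clock: 18.0
tool_pos: [0.4349, -0.0057, 0.0621]
eef_rot: [0.867, 0.499, 0.001, 0.0]
contact_force: [-1.9, 0.3, 27.8]
opening: 0.003
finger_force: 13.7
```

The button is fully down: 28 N, with the tip at 62 mm. I'll release it and clear away.

>>> move_arm(targets=[[[0, 0, 0, -12, 0, 0, 0], [0, 0, 0, -50, 0, 0, 0], [0, 0, 0, -100, 0, 0, 0], [0, 0, 0, -150, 0, 0, 0], [0, 216, -125, -180, 0, 0, 0], [0, 216, -125, -180, 0, 0, 0], [0, 216, -125, -180, 0, 0, 0], [0, 216, -125, -180, 0, 0, 0], [0, 216, -125, -180, 0, 0, 0]]])

```text
clock: 19.12
tool_pos: [0.4336, 0.2503, 0.2401]
eef_rot: [0.864, 0.504, 0.001, -0.001]
contact_force: [0.7, -1.0, 0.4]
opening: 0.002
finger_force: 0.0
```

```bash
python3 - <<'E'
from w import *
c=r.camera_info('top');i=r.snapshot('top');cv2.imwrite('pics/top5.png',i[:,:,::-1]);H,S,V=hsv(i)
m=biggest((H>50)&(H<85)&(S>100)&(V>40),proj(c,[.5,-.1715,.05])[0]);o,e,k=lid(c,m,.077);print('green',m.sum(),o,e,axis(c,i,o,.077))
E
```

```text
green 879 [ 0.49919314 -0.17319979] 0.0004806047968130512 ('rect', np.float64(-91.5), 'pca', np.float64(-92.1), array([27.1, 14.3]), 'off', np.float64(-0.0))
```

View pics/top5.png

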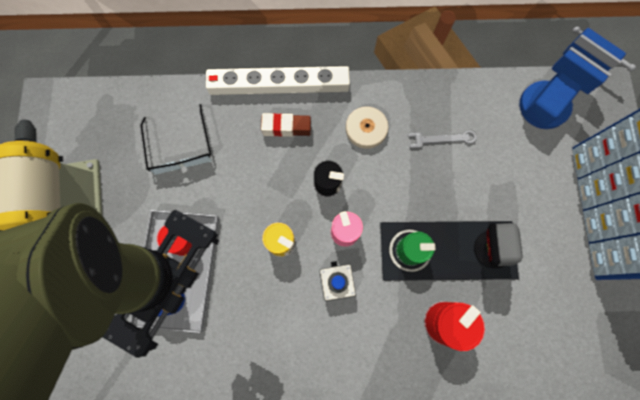

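The green tin stands in the ring at (415,249) with its strip towards the scanner. The bystanders haven't moved, the button is up and the arm is clear.

```bash
python3 -c "
from plant import r
print(r.finish_job())"
```

```text
the job is handed in; nothing more can be done
None
```

The job is handed in at about 19 s: the red tin stands in the tray's free space, the green tin stands in the ring with its label within about 1° of square to the scanner, and the read button was then pressed fully down and released.

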